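Hang the lift-off door of the ink cabinet

ROBOT

A 6-joint arm with a two-finger parallel gripper is mounted at the origin on the work surface. World frame = base frame: x ahead of the robot, y to its left, z up, the work surface at z = 0. Lengths are in m, angles in degrees, forces in N, time in s.
With the tool pointing down it reaches from about 0.3 to 0.75 m from the base axis. Payload 8.5 kg.
Tool frame: the origin (TCP) lies between the finger pads; the fingertips stand env.finger_overhang ahead of it and the grasp point (between the pads) lies 2 mm behind it (env.finger_overhang is the distance from the TCP to the fingertips, in m); z points along the fingers, y is the line along which they close (so a half turn about z gives the same grasp; the last joint's range is limited). The gripper opens to 85 mm and grips with 20 to 120 N. Pads are 22 mm wide; open, the fingers measure 114 mm over their backs; the gripper's body (76 mm by 85 mm) begins 54 mm behind the grasp point. The pads swing forward as they close: fully open they stand 13 mm farther back than shut.
Start: joints at [53.554, 21.807, 74.336, -0, 83.858, -12.336], TCP at [0.225, 0.502, 0.248] pointing down, gripper open.
Joint ranges: [-178.18, 178.18], [-50.72, 133.34], [12.68, 142.11], [-81.47, 261.47], [9.98, 163.14], [-165.26, 165.26]. Speed limits (degrees/s): [136.94, 136.94, 180, 180, 180, 180].

INTERFACE

Orientations are given as a 3x3 rotation matrix whose columns are the frame's x, y, z axes.
In Python, from rig import env gives the robot as it stands. The module is installed in compiled form; this text tells all that it offers.
- The arm moves only by the tool jog_arm, never from a script. Its arguments are lists of equal length, an entry for each row: "hand": the finger opening in m, from 0 to 0.0854; "travel": the shift along the world's x, y, z in m, a list of three; "yaw": the turn about the world's z in rad. A call has exactly 5 rows; each row shifts and turns the commanded pose from where the row before left it; what a row does not reach is not made up. A row lasts 1/8 s, in which the tool goes at most 62.5 mm and 10.7 degrees, less where a joint would pass 70% of its speed; a pose out of reach is approached as far as the arm can. A call is refused whole if a number of a shift passes 0.0625 or a number of a turn 0.188, either way. A call with a gripper value outside its range is refused whole. The fingers move at their own pace and stop on an object; "grip_force" is the grip in N (left out, the last holds). Time passes only in rows, so rows that do not move let the fingers close, or fill a call up. It gives the time, the measured TCP pose, the force, the opening and the grip force at its end, in the units of the state.
- env.observe(): the state, without advancing time (a new reading comes with each control period).
- env.get_image(name): name is "scene" or "top" or "wrist"; returns the picture (400x640x3 uint8, red, green, blue); there is no depth.
- env.calibration(name): a dict with "fx", "fy", "cx", "cy" (pixels), "position" and "rotation" of the camera in the world; the wrist camera has in their place "hand_eye" (4x4, takes a point from camera to tool coordinates, whose origin is the TCP and whose axes are the flange's). Camera axes: x right, y down, z forward; pixel columns grow to the right and rows downward; lengths in m; the calibration is good to about 2 mm. A picture is of the moment at which its call begins: read the wrist's pose just before it. calibration takes no time and is no camera call.
- env.close_job(): hands the job in; it is judged then, once.
The state is a dict: "time_s": time; "q": joint angles; "qvel": joint speeds; "joint_efforts": joint torques, N m; "position": TCP position; "tool_rot": TCP orientation; "ft_force": force on the tool from outside, world axes, zero at the start; "wrist_torque": the same for the moment, N m; "grip_width": finger opening in m; "gripper_force": force on a finger pad.
Only numpy, scipy, OpenCV 4.12 (cv2) and the standard library are available. Lean on these libraries where they do the work, as an engineer would, in place of code of your own. Each camera call takes 0.05 s, during which the arm holds its last target. There are 200 camera calls.

TASK

Take the blue cabinet door out of the drying rack and hang it back on the grey ink cabinet: with the door standing open, lower it gently in the hand until both hinge knuckles are fully home on their pins, and only then let go and swing the door shut against its rubber stops. Feel for the pins rather than forcing or dropping the door, and leave the canvas, the ink tin and the brush jar where they are.

Things in the scene. Friction and masses are not known exactly. Their poses are not given: they have to be found in the camera images.
- cabinet: Fixed grey steel bench cabinet holding ink tins, 220 wide (y) x 110 deep (x) x 222 mm high, on the work surface. Origin at the centre of its underside, z up; open front looks along -x, front face at x = -55 mm. Its hinge half, a steel leaf on the front face to the +y side, carries two upright brass pins, one above the other on one vertical axis 15 mm in front of the face.
- pin_low_nominal (a point): Lower pin's place with the leaf at mid-slot (cabinet x -70, y +66, z 62 mm; cabinet axes): centre of the flat top of a fixed knuckle, 19 mm diameter, 25 high, on which the door's knuckle rests. The leaf is clamped in level slots: the true axis lies up to 10 mm to either side along cabinet y; not measured, so feel or look for it. It holds firm when pushed.
- pin_high_nominal (a point): The same for the upper pin, 100 mm higher; both pins shift together. Each pin: 10 mm diameter, 18 mm tall above its fixed knuckle, only the last 1.5 mm bevelled (to 8.6 mm). The leaf plate behind is 2 mm thick, z 29 to 175 mm, from 8 mm on the -y side of the axis to 32 mm on its +y side, 13 mm behind the axis.
- door_stop (a point): Tip of the upper of two rubber stops on the cabinet's front, near the side away from the hinge; they stand 6 mm off the face and the shut door's inner face rests on them.
- door_mid (a point): Centre of the loose blue steel door, 150 wide (y) x 190 high (z, up) x 16 mm thick (x), 0.36 to 0.56 kg. Outer face looks along -x, hinge edge is +y. It stands upright in a rack slot; its bare top edge can be pinched from above. Hung and shut its axes match the cabinet's, its lower edge 16 mm above the work surface. Open 90 degrees its yaw is the cabinet's minus 90 degrees, -y edge pointing out.
- door_knob (a point): Tip of the round knob (22 mm diameter) on the door's outer face, 24 mm out from the face, 55 mm to the -y side of and 15 mm below door_mid. Once hung, the door turns freely on its pins and stays where it is left.
- knuckle_low (a point): Centre of the lower mouth of the bore in the door's lower knuckle (a steel tube, 19 mm outside, 12 mm through bore, 25 mm long, upright on the door's +y edge): 49 mm below and 87.5 mm to the +y side of door_mid; door axes. Fully home it lies on the fixed knuckle's top, 62 mm above the cabinet's underside.
- knuckle_high (a point): The same for the upper knuckle, on the same line 100 mm higher: 51 mm above and 87.5 mm to the +y side of door_mid; door axes. Fully home it is 162 mm above the cabinet's underside.
- rack: Fixed wooden drying rack: base 165 (x) x 220 (y) x 16 mm, origin at the centre of its underside; two slots along y at x = -45 and +45 mm, each between two pairs of upright dowels (10 mm thick, 70 mm high, 21 mm clear gap, at y = -30 and +30 mm). Door in one slot, canvas in the other, either way. Lift the door straight up over 75 mm to clear the dowels, and carry it above the canvas.
- canvas_mid (a point): Centre of a small painted canvas, 150 wide (y) x 170 high (z) x 18 mm thick (x), standing loose in the other rack slot, 90 mm from the door. Leave it.
- tin_mid (a point): Centre of a red ink tin, 75 mm in diameter, 60 mm high, standing loose on the work surface. Leave it.
- jar_mid (a point): Centre of a white brush jar, 70 mm in diameter, 100 mm high, loose on the work surface; brushes stand out of it to 200 mm above the surface. Leave it.
There are look-alikes about, which are no part of the job. There is more than one size of the part that bears door_mid; the job needs the smallest.

How it is judged:
By the outcome, as a careful person would: the job done as asked, in the order asked, and still so for the second after the job is handed in, with the robot touching nothing.
It also fails if it takes over 61 s, if anything falls off the work surface, if the arm or the gripper's body presses on something with over 40 N, if the wrist force passes 120 N, or if a joint passes its speed limit or range.

## Working session

There is one attempt and no reset: what is moved stays moved. The work goes in short steps, Python scripts to look and compute and a tool call to move; the robot and the scene stay as the last step left them, time stands still between calls to the robot, and variables do not carry over. Pictures are saved under pics/ and viewed, at most 10 in all, crops included, and the job is handed in when it is done.

Besides the shell and the picture viewer there is one more tool, called after "Request:" as a command line: name --pt "numbers of a row" for each row, then --argument value for the rest. jog_arm: Moves the arm, as the interface text tells. Its arguments: {"type":"object","properties":{"hand":{"type":"array"},"travel":{"type":"array"},"yaw":{"type":"array"},"grip_force":{"type":"number"}},"required":["hand","travel","yaw"]}

```bash
mkdir -p pics
python3 - <<'E'
from rig import env
import cv2
s=env.observe(); print(s['time_s'],s['position'],s['tool_rot'],s['grip_width'],env.finger_overhang)
for n in('scene','top'):
    cv2.imwrite(f'pics/{n}0.png',env.get_image(n)[:,:,::-1]); print(n,env.calibration(n))
print(env.calibration('wrist'))
E
```

```text
0.0 [0.22449226 0.50179369 0.24770301] [[-9.12779107e-01  4.08452671e-01 -8.47104143e-04]
 [ 4.08453454e-01  9.12778347e-01 -1.21000502e-03]
 [ 2.78988535e-04 -1.45046992e-03 -9.99998909e-01]] 0.08508730412059078 0.017
scene {'fx': 419.78151925702036, 'fy': 419.78151925702036, 'cx': 321.6174225792406, 'cy': 199.86367549195688, 'position': array([ 1.39995151, -0.43255108,  0.76322972]), 'rotation': array([[ 0.51379187,  0.45057586, -0.73006801],
       [ 0.85766057, -0.29048084,  0.4243103 ],
       [-0.02088679, -0.84415773, -0.53568785]])}
top {'fx': 438.8200738025571, 'fy': 438.8200738025571, 'cx': 320.67309482292734, 'cy': 200.80399234175087, 'position': array([0.26153122, 0.08951076, 1.54209087]), 'rotation': array([[ 0.01365849, -0.98100571,  0.19349741],
       [-0.99990382, -0.01293462,  0.00500385],
       [-0.00240599, -0.19354714, -0.98108803]])}
{'fx': 332.2554863311479, 'fy': 332.2554863311479, 'cx': 317.51838224832255, 'cy': 198.24193708983478, 'hand_eye': array([[-4.82449815e-04, -9.60680118e-01, -2.77657124e-01,
         6.94841820e-02],
       [ 9.99999841e-01, -3.82629958e-04, -4.13692771e-04,
         1.11740626e-04],
       [ 2.91186487e-04, -2.77657279e-01,  9.60680150e-01,
        -1.25694226e-01],
       [ 0.00000000e+00,  0.00000000e+00,  0.00000000e+00,
         1.00000000e+00]])}
```

View pics/scene0.png

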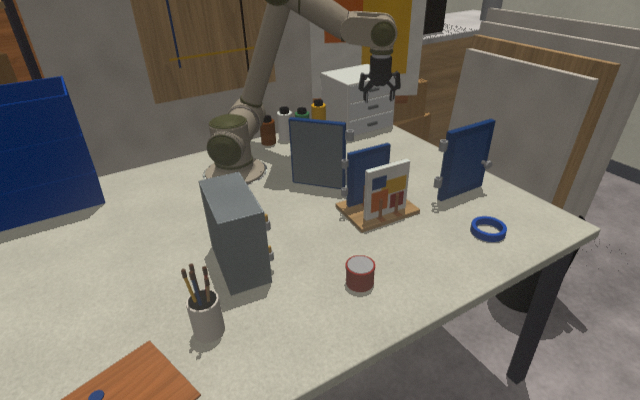

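View pics/top0.png

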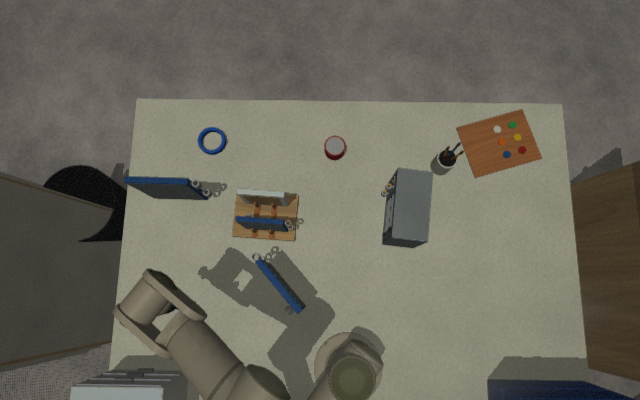

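Both views show three blue doors: in the rack (top 262,223; scene 370,175), by the robot (top 279,283; scene 318,152) and at the far left (top 167,187; scene 466,160). The one in the rack is also the smallest, so it fits the description. The cabinet is at top (407,207), with its brass pins at (388,187). I'll confirm in an enlarged crop and measure.

```bash
cat > h.py <<'E'
import numpy as np,cv2
from rig import env
def ray(n,uv,pose=None):
    c=env.calibration(n)
    if n=='wrist':
        p,R=pose; H=c['hand_eye']; Rw=R@H[:3,:3]; o=p+R@H[:3,3]
    else: Rw,o=c['rotation'],c['position']
    d=Rw@np.array([(uv[0]-c['cx'])/c['fx'],(uv[1]-c['cy'])/c['fy'],1]); return o,d
def onz(n,uv,z,pose=None):
    o,d=ray(n,uv,pose); return o+d*(z-o[2])/d[2]
def proj(n,P,pose=None):
    c=env.calibration(n)
    if n=='wrist':
        p,R=pose; H=c['hand_eye']; Rw=R@H[:3,:3]; o=p+R@H[:3,3]
    else: Rw,o=c['rotation'],c['position']
    q=Rw.T@(np.asarray(P)-o); return np.array([c['fx']*q[0]/q[2]+c['cx'],c['fy']*q[1]/q[2]+c['cy']])
E
python3 - <<'E'
from h import *
t=cv2.imread('pics/top0.png'); s=cv2.imread('pics/scene0.png')
A=cv2.resize(t[180:250,225:315],None,fx=4.4,fy=4.4,interpolation=3)
B=cv2.resize(t[160:255,370:445],None,fx=5,fy=5,interpolation=3)
C=cv2.resize(s[130:230,330:430],None,fx=2.8,fy=2.8,interpolation=3)
D=cv2.resize(s[170:295,195:285],None,fx=2.8,fy=2.8,interpolation=3)
im=np.zeros((600,800,3),np.uint8)
def put(a,x,y):
    h=min(a.shape[0],600-y);w=min(a.shape[1],800-x); im[y:y+h,x:x+w]=a[:h,:w]
put(A,0,0);put(B,400,0);put(C,0,312);put(cv2.resize(s[195:265,240:280],None,fx=5.5,fy=4,interpolation=3)[:, :],285,312)
cv2.imwrite('pics/comp.png',im)
hsv=cv2.cvtColor(t,cv2.COLOR_BGR2HSV)
m=cv2.inRange(hsv,(105,120,40),(125,255,255)); m[:, :225]=0;m[:,310:]=0;m[:205]=0;m[240:]=0
c=max(cv2.findContours(m,0,1)[0],key=cv2.contourArea)
r=cv2.minAreaRect(c); print('blue',r,cv2.boundingRect(c)); print([onz('top',p,.206).round(4) for p in cv2.boxPoints(r)])
E
```

```text
blue ((260.28411865234375, 220.0518798828125), (48.940650939941406, 6.906116008758545), 8.29714584350586) (236, 217, 49, 11)
[array([0.4616, 0.3575, 0.206 ]), array([0.4829, 0.3555, 0.206 ]), array([0.4629, 0.2053, 0.206 ]), array([0.4417, 0.2077, 0.206 ])]
```

View pics/comp.png

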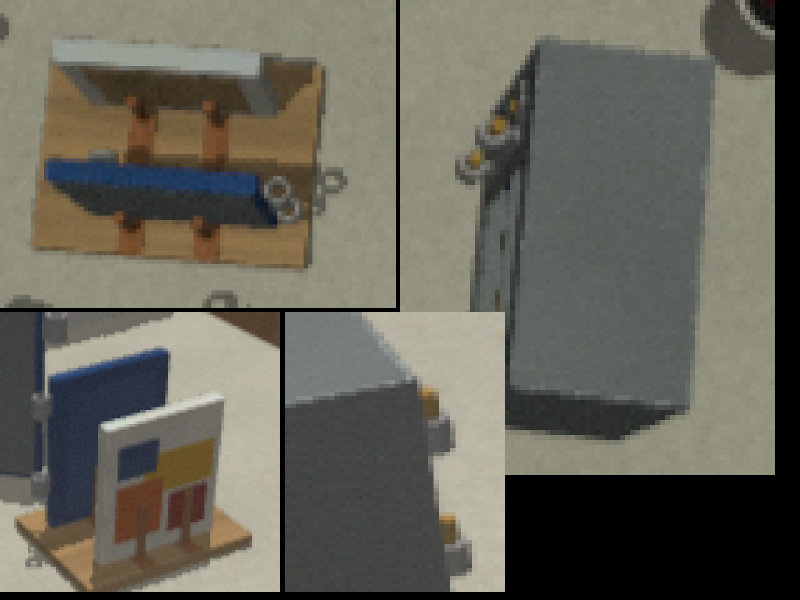

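The crop shows the rack door's top edge running from (235,217) to (284,221) in the top view. It has two knuckle rings at about (288,223) and a knob on the canvas side. The cabinet's brass pins are at top (389,185) and (385,192). This is the right door. The canvas is on the +x side.

Run:
```python
from h import *
print('kn',onz('top',(288.2,222.7),.187),'low',onz('top',(290.5,227.3),.087))
print('pinH',onz('top',(389.4,185),.18),'pinL',onz('top',(384.8,192),.08))
B=lambda x,y:((x-400)/5+370,y/5+160)
print('cab top corners',[onz('top',B(*p),.222).round(3) for p in((540,38),(712,58),(688,410),(508,390))])
A=lambda x,y:(x/4.4+225,y/4.4+180)
print('door top',[onz('top',A(*p),.206).round(4) for p in((48,160),(258,176),(262,194),(48,179))])
print('canvas top',[onz('top',A(*p),.186).round(3) for p in((52,40),(262,54),(262,82),(52,66))])
```

```text
kn [0.45788901 0.19669623 0.187     ] low [0.45697577 0.19648793 0.087     ]
pinH [ 0.58436365 -0.12173372  0.18      ] pinL [ 0.58335985 -0.12116388  0.08      ]
cab top corners [array([ 0.63 , -0.143,  0.222]), array([ 0.619, -0.249,  0.222]), array([ 0.4  , -0.227,  0.222]), array([ 0.41 , -0.119,  0.222])]
door top [array([0.4727, 0.357 , 0.206 ]), array([0.4633, 0.2095, 0.206 ]), array([0.4507, 0.2063, 0.206 ]), array([0.4593, 0.3563, 0.206 ])]
canvas top [array([0.563, 0.363, 0.186]), array([0.555, 0.211, 0.186]), array([0.534, 0.21 , 0.186]), array([0.544, 0.362, 0.186])]
```

Request:
jog_arm --hand '[0.085,0.085,0.085,0.085,0.085]' --pt "0.05 0 0.01" --pt "0.05 0 0" --pt "0.05 -0.01 0" --pt "0.05 -0.03 0" --pt "0.0355 -0.05 0" --yaw '[-0.173,-0.173,-0.173,-0.173,-0.173]'

```text
time_s: 0.72
position: [0.4618, 0.4112, 0.257]
tool_rot: [[-0.276, 0.961, -0.001], [0.961, 0.276, -0.001], [-0.0, -0.001, -1.0]]
ft_force: [0.5, 0.7, 0.1]
grip_width: 0.0848
gripper_force: 0.0
```

Request:
jog_arm --hand '[0.085,0.085,0.085,0.085,0.085]' --pt "0 -0.06 0" --pt "0 -0.06 0" --pt "0 -0.06 0" --pt "0 -0.062 0" --pt "0 0 0" --yaw '[-0.173,-0.173,0,0,0]'

```text
time_s: 1.35
position: [0.4602, 0.1668, 0.2583]
tool_rot: [[0.066, 0.998, -0.001], [0.998, -0.066, -0.001], [-0.001, -0.001, -1.0]]
ft_force: [0.3, 1.0, -0.5]
grip_width: 0.0853
gripper_force: 0.0
```

```bash
cat > shot.py <<'E'
from h import *
import sys
def shot(tag):
    s=env.observe(); im=env.get_image('wrist')
    cv2.imwrite(f'pics/{tag}.png',im[:,:,::-1]); np.savez(f'pics/{tag}.npz',p=s['position'],R=s['tool_rot'])
    print(s['time_s'],s['position'].round(4),'ang',np.degrees(np.arctan2(s['tool_rot'][1,0],s['tool_rot'][0,0])).round(2),np.array(s['ft_force']).round(2),np.abs(s['qvel']).max().round(2))
    return s['position'],s['tool_rot']
if __name__=='__main__': shot(sys.argv[1])
E
python3 shot.py w1
```

```text
1.35 [0.4602 0.1668 0.2583] ang 86.2 [ 0.26  0.96 -0.51] 4.71
```

View pics/w1.png

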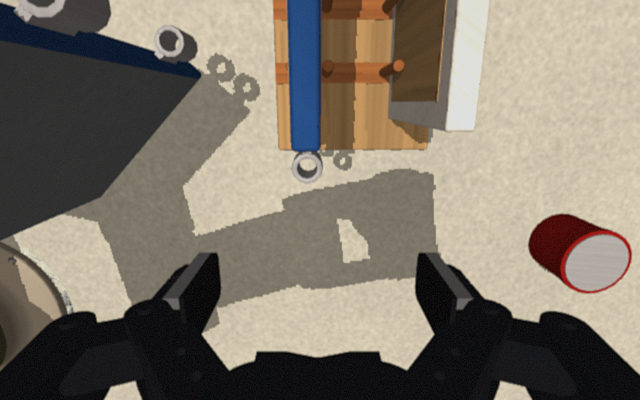

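The wrist view shows the door's blue top edge at columns 290–320 and the upper knuckle's ring at about (307,166). The canvas is at right and the tin at (580,255). Next I'll fit these and then look at the pins from the same tool attitude.

Run:
```python
from h import *
im=cv2.imread('pics/w1.png'); d=np.load('pics/w1.npz'); pose=(d['p'],d['R'])
hsv=cv2.cvtColor(im,cv2.COLOR_BGR2HSV)
m=cv2.inRange(hsv,(100,120,60),(125,255,255)); m[:,:270]=0;m[:,340:]=0;m[160:]=0
ys=np.arange(5,145,5); L=[];Rr=[]
for y in ys:
    x=np.where(m[y])[0]; L.append(onz('wrist',(x.min(),y),.206,pose)); Rr.append(onz('wrist',(x.max()+1,y),.206,pose))
L=np.array(L);Rr=np.array(Rr); C=(L+Rr)/2
f=np.polyfit(C[:,1],C[:,0],1); print('slope deg',np.degrees(np.arctan(f[0])),'width',np.median(Rr[:,0]-L[:,0]),'x at y .28,.195',np.polyval(f,[.28,.195]))
yb=np.where(m.any(1))[0].max(); print('end y',yb,onz('wrist',(306,yb+1),.206,pose))
c=im[130:200,270:345]; 
g=cv2.cvtColor(c,cv2.COLOR_BGR2GRAY)
# ring: low saturation
h=hsv[130:200,270:345]; rm=((h[...,1]<40)&(h[...,2]>90)).astype(np.uint8)*255
cs=cv2.findContours(rm,0,1)[0]
for k in cs:
    if cv2.contourArea(k)>80: (x,y),r=cv2.minEnclosingCircle(k); print('ring',x+270,y+130,r,cv2.contourArea(k))
cv2.imwrite('pics/z1.png',np.hstack([cv2.resize(c,None,fx=5,fy=5,interpolation=3),cv2.cvtColor(cv2.resize(rm,None,fx=5,fy=5),8)]))
print(onz('wrist',(307,166),.187,pose))
# expected px radius
P=onz('wrist',(307,166),.187,pose); print(proj('wrist',P+[.0095,0,0],pose)-proj('wrist',P,pose))
```

```text
slope deg 3.7312948421835497 width 0.015160677678524775 x at y .28,.195 [0.46223154 0.45668821]
end y 151 [0.45787308 0.21157331 0.206     ]
ring 304.0740737915039 165.0740737915039 19.31359100341797 757.0
[0.45699073 0.20045457 0.187     ]
[15.7969401  -1.04462512]
```

Request:
jog_arm --hand '[0.085,0.085,0.085,0.085,0.085]' --pt "0.02 -0.06 0.01" --pt "0.025 -0.06 0.01" --pt "0.025 -0.06 0" --pt "0.025 -0.06 0" --pt "0.03 -0.06 0" --yaw '[0,0,0,0,0]'

```text
time_s: 2.02
position: [0.5806, -0.1173, 0.2774]
tool_rot: [[0.059, 0.998, -0.0], [0.998, -0.059, 0.0], [0.0, -0.0, -1.0]]
ft_force: [-0.0, 0.4, 0.5]
grip_width: 0.0852
gripper_force: 0.0
```

Request:
jog_arm --hand '[0.085,0.085,0.085,0.085,0.085]' --pt "0 -0.02 0" --pt "0 0 -0.02" --pt "0 0 0" --pt "0 0 0" --pt "0 0 0" --yaw '[0,0,0,0,0]'

```text
time_s: 2.65
position: [0.5797, -0.1362, 0.2585]
tool_rot: [[0.06, 0.998, 0.001], [0.998, -0.06, -0.001], [-0.0, 0.001, -1.0]]
ft_force: [0.1, 0.5, 0.3]
grip_width: 0.0852
gripper_force: 0.0
```

```bash
python3 shot.py w2
```

```text
2.65 [ 0.5797 -0.1362  0.2585] ang 86.56 [0.1  0.52 0.3 ] 0.32
```

View pics/w2.png

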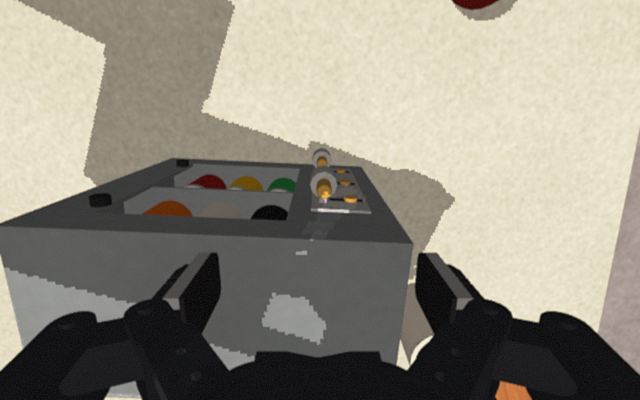

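The wrist view shows the cabinet's front, with the upper pin near (324,190) and the lower one near (321,160). I'll zoom in on both.

Run:
```python
from h import *
a=cv2.imread('pics/w1.png')[140:195,275:335]; b=cv2.imread('pics/w2.png')[140:220,290:380]
A=cv2.resize(a,None,fx=6.5,fy=6.5,interpolation=0); B=cv2.resize(b,None,fx=4.4,fy=4.4,interpolation=0)
h=max(len(A),len(B)); pad=lambda x:cv2.copyMakeBorder(x,0,h-len(x),0,10,0)
cv2.imwrite('pics/z2.png',np.hstack([pad(A),pad(B)])); print(A.shape,B.shape)
im=cv2.imread('pics/w2.png'); hsv=cv2.cvtColor(im,cv2.COLOR_BGR2HSV)
d=np.load('pics/w2.npz'); pose=(d['p'],d['R'])
m=cv2.inRange(hsv,(12,110,80),(32,255,255)); m[:145]=0;m[215:]=0;m[:,:312]=0;m[:,:]=m*1;m[:,335:]=0
for k in cv2.findContours(m,0,1)[0]:
    if cv2.contourArea(k)>8: print('pin',cv2.boundingRect(k),cv2.contourArea(k))
# front top edge of cabinet
P=[];g=cv2.cvtColor(im,cv2.COLOR_BGR2GRAY)
for u in list(range(20,115,10))+list(range(150,280,10)):
    seg=g[215:260,u].astype(int); gr=np.diff(cv2.GaussianBlur(seg.astype(np.float32).reshape(-1,1),(1,3),0)[:,0]); v=215+np.argmax(gr)+1; P.append(onz('wrist',(u,v),.222,pose))
P=np.array(P); f=np.polyfit(P[:,0],P[:,1],1); r=P[:,1]-np.polyval(f,P[:,0]); k=abs(r)<.003; f=np.polyfit(P[k,0],P[k,1],1); print('front edge deg',np.degrees(np.arctan(f[0])),'y at x .584',np.polyval(f,.584),k.sum(),len(k))
print('corners',onz('wrist',(0.5,224.5),.222,pose),onz('wrist',(412,243),.222,pose))
```

```text
(358, 390, 3) (352, 396, 3)
pin (317, 179, 14, 20) 203.5
pin (317, 157, 10, 9) 63.5
front edge deg -6.141781370092003 y at x .584 -0.1360685010500049 21 23
corners [ 0.41697547 -0.11716621  0.222     ] [ 0.63042598 -0.14068401  0.222     ]
```

View pics/z2.png

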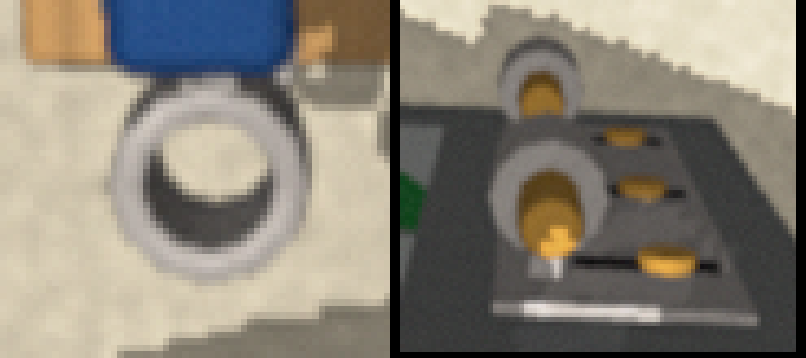

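The left crop shows the door's knuckle ring centred at (306.9,168.0). The right crop shows the fixed knuckle disc centred near (323.6,183.6), and the top of the upper pin near (324.3,192.5).

Run:
```python
from h import *
d=np.load('pics/w1.npz'); A=(d['p'],d['R']); d=np.load('pics/w2.npz'); B=(d['p'],d['R'])
K=onz('wrist',(306.9,168),.187,A); print('K',K, 'TCP',A[0])
print('pin162',onz('wrist',(323.6,183.6),.162,B),'pin180',onz('wrist',(324.3,192.5),.180,B))
for c in (onz('wrist',(323.6,183.6),.162,B),):
    # predicted pixels for check
    for z in(.162,.180): print(z,proj('wrist',[c[0],c[1],z],B).round(1))
    print('low knuckle top',proj('wrist',[c[0],c[1],.062],B).round(1), 'low seen centre approx',(290+141/4.4,140+88/4.4))
    print('disc r px',proj('wrist',c+[.0095,0,0],B)-proj('wrist',c,B))
```

```text
K [0.45683748 0.19924071 0.187     ] TCP [0.46021878 0.16682518 0.25829065]
pin162 [ 0.58590289 -0.12016689  0.162     ] pin180 [ 0.58591582 -0.12163472  0.18      ]
0.162 [323.6 183.6]
0.18 [324.2 190.3]
low knuckle top [321.6 159.5] low seen centre approx (322.04545454545456, 160.0)
disc r px [13.8093396  -0.81902909]
```

Request:
jog_arm --hand '[0.085,0.05,0.05,0.05,0.05]' --pt "-0.015 0.053 0" --pt "-0.015 0.053 0" --pt "-0.015 0.053 0" --pt "-0.015 0.053 0" --pt "-0.015 0.053 0" --yaw '[-0.004,0,0,0,0]'

```text
time_s: 3.32
position: [0.5038, 0.1299, 0.2582]
tool_rot: [[0.065, 0.998, 0.001], [0.998, -0.065, 0.0], [0.0, 0.001, -1.0]]
ft_force: [0.9, 0.9, 0.1]
grip_width: 0.05
gripper_force: 0.0
```

Request:
jog_arm --hand '[0.05,0.05,0.05,0.05,0.05]' --pt "-0.015 0.053 0" --pt "-0.015 0.053 0" --pt "-0.012 0.052 0" --pt "0 0 0" --pt "0 0 0" --yaw '[0,0,0,0,0]'

```text
time_s: 3.95
position: [0.4625, 0.286, 0.2578]
tool_rot: [[0.064, 0.998, 0.0], [0.998, -0.064, -0.0], [-0.0, 0.0, -1.0]]
ft_force: [0.5, -0.6, -0.4]
grip_width: 0.05
gripper_force: 0.0
```

Run:
```python
from shot import shot
from h import *
pose=shot('w3')
im=cv2.imread('pics/w3.png');hsv=cv2.cvtColor(im,cv2.COLOR_BGR2HSV)
m=cv2.inRange(hsv,(100,120,60),(125,255,255))
L=[]
for v in range(20,395,5):
    x=np.where(m[v,270:370])[0]
    if len(x)>15: L.append((onz('wrist',(270+x.min(),v),.206,pose)+onz('wrist',(271+x.max(),v),.206,pose))/2)
L=np.array(L); print(len(L),L[0],L[-1]); f=np.polyfit(L[:,1],L[:,0],1); print('slope',np.degrees(np.arctan(f[0])),'x at .2866',np.polyval(f,.2866),'resid',np.std(L[:,0]-np.polyval(f,L[:,1])))
v=np.where((m[:,290:345]>0).sum(1)>15)[0]; print(v.min(),v.max(),onz('wrist',(317,v.min()),.206,pose))
```

```text
3.95 [0.4625 0.286  0.2578] ang 86.3 [ 0.55 -0.56 -0.44] 1.64
49 [0.46686533 0.35957301 0.206     ] [0.45779232 0.21518577 0.206     ]
slope 3.6453196278843993 x at .2866 0.46237065874436567 resid 0.0001239904926032836
93 337 [0.46794704 0.36047786 0.206     ]
```

Request:
jog_arm --hand '[0.05,0.05,0.05,0.05,0.05]' --pt "0 0 -0.03" --pt "0 0 -0.025" --pt "0 0 -0.01" --pt "0 0 0" --pt "0 0 0" --yaw '[0,0,0,0,0]'

```text
time_s: 4.62
position: [0.463, 0.286, 0.1936]
tool_rot: [[0.065, 0.998, 0.002], [0.998, -0.065, 0.001], [0.001, 0.002, -1.0]]
ft_force: [-0.7, 0.5, 1.0]
grip_width: 0.0504
gripper_force: 0.0
```

Request:
jog_arm --hand '[0.01,0.01,0.01,0.01,0.01]' --pt "0 0 0" --pt "0 0 0" --pt "0 0 0" --pt "0 0 0" --pt "0 0 0" --yaw '[0,0,0,0,0]' --grip_force 60

```text
time_s: 5.25
position: [0.4627, 0.2862, 0.1932]
tool_rot: [[0.065, 0.998, 0.001], [0.998, -0.065, 0.0], [0.001, 0.001, -1.0]]
ft_force: [-0.2, -0.3, 5.3]
grip_width: 0.0153
gripper_force: 59.9
```

Request:
jog_arm --hand '[0.01,0.01,0.01,0.01,0.01]' --pt "0 0 0.01" --pt "0 0 0.02" --pt "0 0 0.03" --pt "0 0 0.03" --pt "0 0 0" --yaw '[0,0,0,0,0]'

```text
time_s: 5.88
position: [0.4629, 0.2863, 0.2839]
tool_rot: [[0.065, 0.998, 0.003], [0.998, -0.065, 0.001], [0.001, 0.003, -1.0]]
ft_force: [0.5, 0.5, -6.0]
grip_width: 0.0152
gripper_force: 58.8
```

Request:
jog_arm --hand '[0.01,0.01,0.01,0.01,0.01]' --pt "0 -0.03 0" --pt "0 -0.055 0" --pt "0 -0.055 0" --pt "0 -0.05 0" --pt "0.02 -0.03 0" --yaw '[0,0,0,0,0]'

```text
time_s: 6.5
position: [0.4812, 0.0643, 0.2811]
tool_rot: [[0.066, 0.998, -0.003], [0.998, -0.066, 0.0], [-0.0, -0.003, -1.0]]
ft_force: [0.5, 0.7, -5.4]
grip_width: 0.0147
gripper_force: 59.3
```

Request:
jog_arm --hand '[0.01,0.01,0.01,0.01,0.01]' --pt "0.04 -0.016 -0.01" --pt "0.04 0 -0.02" --pt "0.03 0 -0.02" --pt "0.002 0 -0.012" --pt "0 0 0" --yaw '[-0.02,-0.022,0,0,0]'

```text
time_s: 7.12
position: [0.5932, 0.0503, 0.2185]
tool_rot: [[0.107, 0.994, -0.005], [0.994, -0.107, 0.001], [-0.0, -0.005, -1.0]]
ft_force: [-0.4, 0.9, -5.2]
grip_width: 0.0148
gripper_force: 59.9
```

```bash
python3 shot.py w4
python3 - <<'E'
from h import *
im=env.get_image('top')[:,:,::-1];sc=env.get_image('scene')[:,:,::-1]
im=cv2.resize(im[140:260,290:450],None,fx=3,fy=3,interpolation=3); sc=cv2.resize(sc[100:260,200:400],None,fx=1.5,fy=1.5)
w=cv2.resize(cv2.imread('pics/w4.png'),(320,200)); o=np.zeros((600,800,3),np.uint8); o[:360,:480]=im;o[:200,480:]=w;o[360:,:300]=sc
cv2.imwrite('pics/c4.png',o)
E
```

```text
7.125 [0.5932 0.0503 0.2185] ang 83.88 [-0.45  0.89 -5.24] 2.29
```

View pics/c4.png

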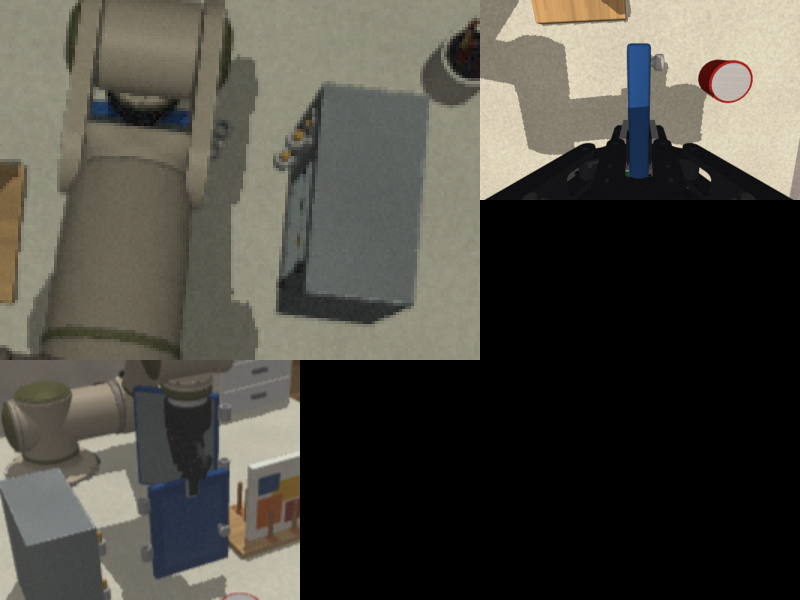

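The door is in hand, level, short of the pins. I'll slide it in above them.

Request:
jog_arm --hand '[0.01,0.01,0.01,0.01,0.01]' --pt "0.001 -0.03 0" --pt "0 -0.03 0" --pt "0 -0.018 0" --pt "0 -0.006 0" --pt "0 0 0" --yaw '[-0.001,0,0,0,0]'

```text
time_s: 7.9
position: [0.5954, -0.0335, 0.2208]
tool_rot: [[0.108, 0.994, 0.0], [0.994, -0.108, 0.0], [0.0, 0.0, -1.0]]
ft_force: [-0.4, 0.6, -5.8]
grip_width: 0.0149
gripper_force: 59.9
```

Run:
```python
from h import *
im=env.get_image('top')[:,:,::-1];sc=env.get_image('scene')[:,:,::-1]; s=env.observe(); print(s['position'],s['ft_force'])
cv2.imwrite('pics/s5.png',sc);cv2.imwrite('pics/t5.png',im)
o=np.zeros((600,800,3),np.uint8)
a=cv2.resize(sc[180:280,230:320],None,fx=5,fy=5,interpolation=3); b=cv2.resize(im[165:210,370:415],None,fx=7,fy=7,interpolation=3)
o[:500,:450]=a;o[:315,460:775]=b
cv2.imwrite('pics/c5.png',o)
```

```text
[ 0.59541565 -0.03303422  0.22067232] [ 0.53096204 -0.79603579 -5.51329776]
```

View pics/c5.png

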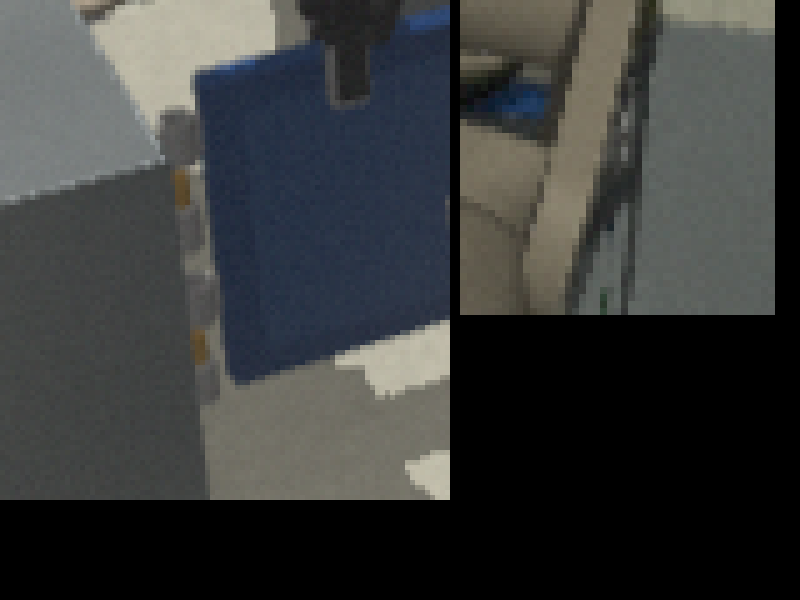

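The scene crop shows both knuckles standing above their brass pins, within about 2 mm sideways. I'll lower and feel.

Request:
jog_arm --hand '[0.01,0.01,0.01,0.01,0.01]' --pt "0 -0.001 -0.004" --pt "0 0 -0.003" --pt "0 0 -0.002" --pt "0 0 -0.001" --pt "0 0 -0.001" --yaw '[0,0,0,0,0]'

```text
time_s: 8.62
position: [0.5955, -0.0349, 0.2096]
tool_rot: [[0.108, 0.994, 0.0], [0.994, -0.108, -0.0], [-0.0, 0.0, -1.0]]
ft_force: [0.1, -0.2, -5.1]
grip_width: 0.0149
gripper_force: 60.0
```

Request:
jog_arm --hand '[0.01,0.01,0.01,0.01,0.01]' --pt "0 0 -0.001" --pt "0 0 -0.001" --pt "0 0 -0.001" --pt "0 0 0" --pt "0 0 0" --yaw '[0,0,0,0,0]'

```text
time_s: 9.25
position: [0.5954, -0.0349, 0.2066]
tool_rot: [[0.108, 0.994, -0.0], [0.994, -0.108, 0.0], [0.0, -0.0, -1.0]]
ft_force: [-0.2, -0.2, -6.2]
grip_width: 0.0149
gripper_force: 59.9
```

Request:
jog_arm --hand '[0.01,0.01,0.01,0.01,0.01]' --pt "0 0 -0.002" --pt "0 0 -0.002" --pt "0 0 -0.002" --pt "0 0 -0.001" --pt "0 0 0" --yaw '[0,0,0,0,0]'

```text
time_s: 9.88
position: [0.5954, -0.0349, 0.1995]
tool_rot: [[0.108, 0.994, -0.0], [0.994, -0.108, 0.0], [0.0, -0.0, -1.0]]
ft_force: [-0.5, 0.1, -4.7]
grip_width: 0.0153
gripper_force: 59.9
```

Run:
```python
from h import *
sc=env.get_image('scene')[:,:,::-1]; s=env.observe(); print(s['position'],s['ft_force'],s['wrist_torque'])
cv2.imwrite('pics/c6.png',cv2.resize(sc[180:280,220:330],None,fx=5,fy=5,interpolation=3))
```

```text
[ 0.59546616 -0.03483465  0.19954988] [ 0.02027966  0.09582044 -6.64403528] [-0.06290322  0.03809596 -0.03630083]
```

View pics/c6.png

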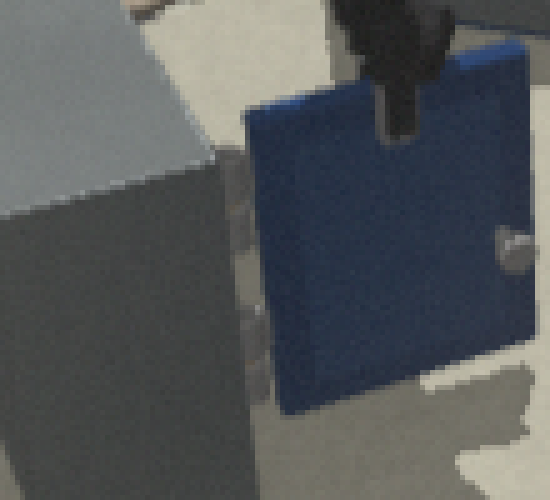

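The brass is no longer visible, so both knuckles are on their pins and about 6 mm from home. I'll keep lowering gently.

Request:
jog_arm --hand '[0.01,0.01,0.01,0.01,0.01]' --pt "0 0 -0.002" --pt "0 0 -0.002" --pt "0 0 -0.001" --pt "0 0 -0.0005" --pt "0 0 0" --yaw '[0,0,0,0,0]'

```text
time_s: 10.55
position: [0.5955, -0.0349, 0.1942]
tool_rot: [[0.108, 0.994, 0.0], [0.994, -0.108, -0.0], [-0.0, 0.0, -1.0]]
ft_force: [-0.4, 0.5, -4.7]
grip_width: 0.0152
gripper_force: 60.1
```

Request:
jog_arm --hand '[0.01,0.01,0.01,0.01,0.01]' --pt "0 0 -0.0005" --pt "0 0 -0.0005" --pt "0 0 0" --pt "0 0 0" --pt "0 0 0" --yaw '[0,0,0,0,0]'

```text
time_s: 11.18
position: [0.5956, -0.0346, 0.1934]
tool_rot: [[0.108, 0.994, 0.001], [0.994, -0.108, 0.0], [0.0, 0.001, -1.0]]
ft_force: [-1.4, 4.4, 2.5]
grip_width: 0.0151
gripper_force: 61.2
```

The weight is taken at z = 0.1934, exactly the home height. The vertical force went from −5 to +2.5 N, so I'll release and rise.

Request:
jog_arm --hand '[0.02,0.03,0.045,0.045,0.045]' --pt "0 0 0" --pt "0 0 0" --pt "0 0 0" --pt "0 0 0" --pt "0 0 0.01" --yaw '[0,0,0,0,0]'

```text
time_s: 11.8
position: [0.5952, -0.0349, 0.2029]
tool_rot: [[0.108, 0.994, -0.002], [0.994, -0.108, 0.0], [0.0, -0.002, -1.0]]
ft_force: [0.7, -0.4, -0.1]
grip_width: 0.0449
gripper_force: 0.0
```

Run:
```python
from h import *
sc=env.get_image('scene')[:,:,::-1]; s=env.observe(); print(s['position'],s['ft_force'],s['grip_width'])
cv2.imwrite('pics/c7.png',cv2.resize(sc[180:280,220:330],None,fx=5,fy=5,interpolation=3))
```

```text
[ 0.59591104 -0.03499381  0.20490712] [-0.062634    0.27811639  0.36245999] 0.04466885087230733
```

Request:
jog_arm --hand '[0.045,0.045,0.045,0.02,0.0]' --pt "0 0 0.03" --pt "0 0 0.025" --pt "0 0 0" --pt "0.025 0.009 0" --pt "0.022 0.009 0" --yaw '[0,0,0,0,0]'

```text
time_s: 12.48
position: [0.6428, -0.0167, 0.2572]
tool_rot: [[0.108, 0.994, -0.001], [0.994, -0.108, 0.0], [0.0, -0.001, -1.0]]
ft_force: [-0.7, -0.2, 0.7]
grip_width: 0.0092
gripper_force: 0.0
```

Request:
jog_arm --hand '[0,0,0,0,0]' --pt "0 0 0" --pt "0 0 0" --pt "0 0 0" --pt "0 0 0" --pt "0 0 0" --yaw '[0,0,0,0,0]'

```text
time_s: 13.1
position: [0.6423, -0.017, 0.2583]
tool_rot: [[0.108, 0.994, 0.0], [0.994, -0.108, -0.0], [-0.0, 0.0, -1.0]]
ft_force: [-0.1, -0.8, -0.2]
grip_width: 0.0
gripper_force: 0.0
```

```bash
python3 shot.py w8
python3 - <<'E'
import cv2,numpy as np
o=np.zeros((500,800,3),np.uint8);o[:,:400]=cv2.imread('pics/c7.png')[:,:400];o[:250,400:]=cv2.resize(cv2.imread('pics/w8.png'),(400,250));cv2.imwrite('pics/c8.png',o)
E
```

```text
13.1 [ 0.6423 -0.017   0.2583] ang 83.8 [-0.11 -0.77 -0.17] 0.21
```

View pics/c8.png

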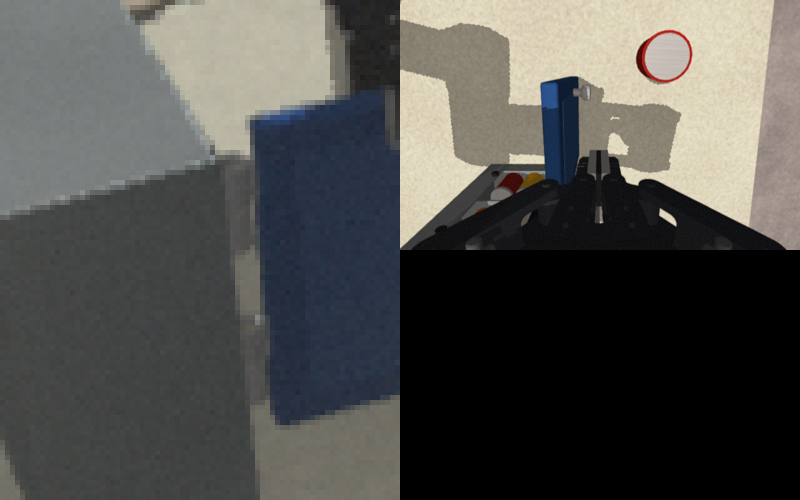

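The door is hung, with both knuckles down on the fixed knuckles and no gap showing. The closed fingers are on the outer (knob) side of the door, and the tin is well clear at right. I'll go down and plan the arc.

Request:
jog_arm --hand '[0,0,0,0,0]' --pt "0 0 -0.03" --pt "0 0 -0.028" --pt "-0.008 0.001 0" --pt "-0.007 0.001 0" --pt "-0.003 0 0" --yaw '[0,0,0,0,0]'

```text
time_s: 13.78
position: [0.6244, -0.0148, 0.2017]
tool_rot: [[0.108, 0.994, 0.003], [0.994, -0.108, -0.001], [-0.0, 0.003, -1.0]]
ft_force: [0.2, -0.0, 0.8]
grip_width: 0.0
gripper_force: 0.0
```

Run:
```python
import numpy as np
from rig import env
s=env.observe(); p=s['position'][:2]; print(s['position'],s['ft_force'])
A=np.array([.5859,-.1215]); ph=83.86; prev=p
def P(f,S=.0225,r=.110):
    f=np.radians(f); u=np.array([np.cos(f),np.sin(f)]); n=np.array([u[1],-u[0]]); return A+r*u+S*n
for k in range(0,11):
    f=83.86+9*k; q=P(f); print(k,round(f,1),q.round(4),(q-prev).round(4)); prev=q
```

```text
[ 0.6243617  -0.01482618  0.20173809] [ 0.20044449 -0.03741273  0.7594398 ]
0 83.9 [ 0.62   -0.0145] [-0.0043  0.0003]
1 92.9 [ 0.6029 -0.0105] [-0.0172  0.004 ]
2 101.9 [ 0.5853 -0.0092] [-0.0176  0.0013]
3 110.9 [ 0.5678 -0.0107] [-0.0176 -0.0015]
4 119.9 [ 0.5506 -0.0149] [-0.0171 -0.0042]
5 128.9 [ 0.5344 -0.0217] [-0.0162 -0.0068]
6 137.9 [ 0.5194 -0.031 ] [-0.015  -0.0093]
7 146.9 [ 0.5061 -0.0425] [-0.0133 -0.0115]
8 155.9 [ 0.4947 -0.056 ] [-0.0114 -0.0135]
9 164.9 [ 0.4856 -0.0711] [-0.0091 -0.0151]
10 173.9 [ 0.4789 -0.0874] [-0.0067 -0.0163]
```

Request:
jog_arm --hand '[0,0,0,0,0]' --pt "-0.004 0 0" --pt "-0.017 0.004 0" --pt "-0.0175 0.0015 0" --pt "-0.0175 -0.0015 0" --pt "-0.017 -0.004 0" --yaw '[0,0.157,0.157,0.157,0.157]'

```text
time_s: 14.4
position: [0.5509, -0.0148, 0.2006]
tool_rot: [[-0.502, 0.865, 0.001], [0.865, 0.502, -0.0], [-0.001, 0.001, -1.0]]
ft_force: [1.3, -0.7, 0.4]
grip_width: 0.0
gripper_force: 0.2
```

```bash
cat > st.py <<'E'
from h import *
from scipy.optimize import brentq
s=env.observe(); R=s['tool_rot']; p=s['position'][:2]-[.5859,-.1215]
f=np.degrees(np.arctan2(R[1,0],R[0,0])); c,t=np.cos(np.radians(f)),np.sin(np.radians(f))
print(s['time_s'],s['position'].round(4),s['ft_force'].round(1),'ang',f.round(1),'r',(p@[c,t]).round(4),'s',(p@[t,-c]).round(4))
im=env.get_image('wrist'); hsv=cv2.cvtColor(im,cv2.COLOR_RGB2HSV); m=cv2.inRange(hsv,(100,120,60),(125,255,255))
cv2.imwrite('pics/last.png',im[:,:,::-1])
pose=(s['position'],R); ys,xs=np.where(m)
if len(xs):
    # bright top-edge strip
    v=hsv[...,2][m>0]; print('blue n',len(xs),'val pct',np.percentile(v,[10,50,90]))
    b=m&cv2.inRange(hsv,(100,120,int(np.percentile(v,75))),(125,255,255))
    c=max(cv2.findContours(b,0,1)[0],key=cv2.contourArea); bx=cv2.boxPoints(cv2.minAreaRect(c)); print('box world',[onz('wrist',q,.206,pose)[:2].round(4).tolist() for q in bx], bx.round().tolist())
E
python3 st.py
```

```text
14.4 [ 0.5509 -0.0148  0.2006] [ 1.3 -0.7  0.4] ang 120.1 r 0.1098 s 0.0233
blue n 6010 val pct [72. 85. 88.]
box world [[0.5026, 0.0194], [0.5123, 0.0252], [0.5341, -0.0142], [0.5234, -0.0206]] [[248.0, 148.0], [279.0, 148.0], [280.0, 261.0], [249.0, 261.0]]
```

The force of about 1 N and the blue edge at about 119° show the door is following. I'll continue the arc.

Request:
jog_arm --hand '[0,0,0,0,0]' --pt "-0.0165 -0.007 0" --pt "-0.015 -0.0095 0" --pt "-0.013 -0.0115 0" --pt "-0.0115 -0.0135 0" --pt "-0.005 -0.0075 0" --yaw '[0.157,0.157,0.157,0.157,0.078]'

```text
time_s: 15.08
position: [0.4904, -0.0644, 0.2005]
tool_rot: [[-0.941, 0.338, 0.001], [0.338, 0.941, -0.0], [-0.001, -0.0, -1.0]]
ft_force: [0.7, 0.2, 0.1]
grip_width: 0.0
gripper_force: 0.0
```

```bash
python3 st.py
```

```text
15.075 [ 0.4904 -0.0644  0.2005] [0.7 0.2 0.1] ang 160.3 r 0.1092 s 0.0215
blue n 6859 val pct [62. 89. 92.]
box world [[0.4297, -0.0736], [0.433, -0.0629], [0.4685, -0.0753], [0.465, -0.0869]] [[237.0, 147.0], [268.0, 145.0], [273.0, 242.0], [242.0, 244.0]]
```

Request:
jog_arm --hand '[0,0,0,0,0]' --pt "-0.0028 -0.0052 0" --pt "-0.0025 -0.0053 0" --pt "-0.0023 -0.0054 0" --pt "-0.002 -0.0054 0" --pt "0 0 0" --yaw '[0.052,0.052,0.052,0.052,0]'

```text
time_s: 15.75
position: [0.4812, -0.0853, 0.2003]
tool_rot: [[-0.99, 0.14, 0.001], [0.14, 0.99, -0.0], [-0.001, -0.0, -1.0]]
ft_force: [0.8, 0.1, 0.2]
grip_width: 0.0
gripper_force: 0.0
```

```bash
python3 st.py
```

```text
15.75 [ 0.4812 -0.0853  0.2003] [0.8 0.1 0.2] ang 172.0 r 0.1087 s 0.0212
blue n 6762 val pct [62. 89. 92.]
box world [[0.4235, -0.1052], [0.4245, -0.0941], [0.4629, -0.099], [0.4618, -0.1111]] [[241.0, 146.0], [272.0, 145.0], [277.0, 244.0], [246.0, 245.0]]
```

Request:
jog_arm --hand '[0,0,0,0,0]' --pt "-0.0003 -0.0015 0" --pt "-0.0002 -0.0015 0" --pt "-0.0002 -0.0015 0" --pt "-0.0002 -0.001 0" --pt "0 0 0" --yaw '[0.018,0.015,0,0,0]'

```text
time_s: 16.42
position: [0.4803, -0.089, 0.2001]
tool_rot: [[-0.995, 0.104, 0.001], [0.104, 0.995, 0.004], [-0.001, 0.004, -1.0]]
ft_force: [3.1, 11.0, 1.8]
grip_width: 0.0002
gripper_force: 5.6
```

```bash
python3 st.py
```

```text
16.425 [ 0.4803 -0.089   0.2001] [ 3.1 11.   1.8] ang 174.1 r 0.1084 s 0.0214
blue n 6690 val pct [63. 89. 92.]
box world [[0.4232, -0.1097], [0.424, -0.0987], [0.4438, -0.1009], [0.443, -0.1123]] [[244.0, 146.0], [275.0, 145.0], [277.0, 198.0], [246.0, 199.0]]
```

11 N in the pressing direction with the arm halted: the door is against its stops, and its centre line matches the shut position (y −0.107). I'll back off and look once more.

Request:
jog_arm --hand '[0,0,0,0,0]' --pt "0 0.003 0" --pt "0.002 0.015 0" --pt "0.005 0.04 0" --pt "0 0.03 0.02" --pt "0 0 0.04" --yaw '[0,0,0,0,0]'

```text
time_s: 17.1
position: [0.4862, -0.0002, 0.2598]
tool_rot: [[-0.995, 0.101, -0.003], [0.101, 0.995, 0.001], [0.004, 0.001, -1.0]]
ft_force: [0.0, -0.3, 0.9]
grip_width: -0.0001
gripper_force: 0.0
```

Request:
jog_arm --hand '[0,0,0,0,0]' --pt "0 0 0" --pt "0 0 0" --pt "0 0 0" --pt "0 0 0" --pt "0 0 0" --yaw '[0,0,0,0,0]'

```text
time_s: 17.73
position: [0.4869, -0.0028, 0.2598]
tool_rot: [[-0.995, 0.104, -0.001], [0.104, 0.995, 0.0], [0.001, 0.0, -1.0]]
ft_force: [0.8, -0.0, -0.0]
grip_width: 0.0001
gripper_force: 0.0
```

```bash
python3 st.py
python3 - <<'E'
from h import *
# top view: bright blue near the cabinet, fit door top edge; predicted shut corners
im=env.get_image('top'); hsv=cv2.cvtColor(im,cv2.COLOR_RGB2HSV); m=cv2.inRange(hsv,(105,120,60),(125,255,255)); m[:,:350]=0;m[:,420:]=0;m[:150]=0;m[270:]=0
n=int((m>0).sum()); print(n)
if n>20:
    c=max(cv2.findContours(m,0,1)[0],key=cv2.contourArea); print([onz('top',q,.206)[:2].round(4).tolist() for q in cv2.boxPoints(cv2.minAreaRect(c))])
A=np.array([.5859,-.1215]);u=np.array([-.994,.107]);nn=np.array([.107,.994])
print('expect',[(A+r*u+s*nn).round(4).tolist() for r in(.0125,.1625) for s in(-.008,.008)])
E
```

```text
17.725 [ 0.4869 -0.0028  0.2598] [ 0.8 -0.  -0. ] ang 174.0 r 0.1108 s 0.1078
blue n 10414 val pct [ 60.  73. 144.]
box world [[0.4235, -0.1075], [0.4231, -0.0961], [0.5172, -0.1069], [0.5179, -0.1201]] [[110.0, 136.0], [131.0, 133.0], [154.0, 290.0], [133.0, 293.0]]
140
[[0.4219, -0.0963], [0.5157, -0.1069], [0.5144, -0.1213], [0.4207, -0.1104]]
expect [[0.5726, -0.1281], [0.5743, -0.1122], [0.4235, -0.1121], [0.4252, -0.0962]]
```

The door lies within about 2 mm of shut and may have rebounded off the rubber. I'll press again, lightly, and withdraw slowly.

Request:
jog_arm --hand '[0,0,0,0,0]' --pt "0 0 -0.04" --pt "0 -0.03 -0.0195" --pt "-0.004 -0.03 0" --pt "-0.002 -0.015 0" --pt "0 -0.004 0" --yaw '[0,0,0,0,0]'

```text
time_s: 18.45
position: [0.481, -0.0821, 0.2008]
tool_rot: [[-0.994, 0.105, 0.001], [0.105, 0.994, -0.0], [-0.001, 0.0, -1.0]]
ft_force: [-0.1, -0.9, -0.2]
grip_width: -0.0002
gripper_force: 0.0
```

Request:
jog_arm --hand '[0,0,0,0,0]' --pt "0 -0.001 0" --pt "0 -0.001 0" --pt "0 -0.0005 0" --pt "0 -0.0005 0" --pt "0 0 0" --yaw '[0,0,0,0,0]'

```text
time_s: 19.08
position: [0.481, -0.0846, 0.2006]
tool_rot: [[-0.995, 0.103, 0.0], [0.103, 0.995, -0.0], [-0.0, 0.0, -1.0]]
ft_force: [0.3, 0.4, 0.1]
grip_width: -0.0001
gripper_force: 0.0
```

```bash
python3 st.py
```

```text
19.075 [ 0.481  -0.0846  0.2006] [0.3 0.4 0.1] ang 174.1 r 0.1082 s 0.0259
blue n 7296 val pct [61. 89. 93.]
box world [[0.423, -0.109], [0.4238, -0.0976], [0.4655, -0.102], [0.4648, -0.1146]] [[234.0, 144.0], [266.0, 143.0], [270.0, 250.0], [238.0, 251.0]]
```

Request:
jog_arm --hand '[0,0,0,0,0]' --pt "0 -0.001 0" --pt "0 -0.001 0" --pt "0 -0.0005 0" --pt "0 0 0" --pt "0 0 0" --yaw '[0,0,0,0,0]'

```text
time_s: 19.75
position: [0.481, -0.0872, 0.2006]
tool_rot: [[-0.995, 0.104, 0.0], [0.104, 0.995, -0.0], [-0.0, -0.0, -1.0]]
ft_force: [-0.3, 1.0, -0.1]
grip_width: 0.0001
gripper_force: 0.0
```

```bash
python3 st.py
```

```text
19.75 [ 0.481  -0.0872  0.2006] [-0.3  1.  -0.1] ang 174.1 r 0.1079 s 0.0233
blue n 6934 val pct [62. 89. 92.]
box world [[0.423, -0.109], [0.4238, -0.0979], [0.4657, -0.1024], [0.4649, -0.1146]] [[241.0, 143.0], [272.0, 142.0], [276.0, 250.0], [245.0, 251.0]]
```

Request:
jog_arm --hand '[0,0,0,0,0]' --pt "0 -0.0005 0" --pt "0 -0.0005 0" --pt "0 0 0" --pt "0 0 0" --pt "0 0 0" --yaw '[0,0,0,0,0]'

```text
time_s: 20.42
position: [0.481, -0.0882, 0.2006]
tool_rot: [[-0.995, 0.104, 0.0], [0.104, 0.995, -0.0], [-0.0, -0.0, -1.0]]
ft_force: [-0.6, -0.4, 0.1]
grip_width: 0.0004
gripper_force: 0.0
```

```bash
python3 st.py
```

```text
20.425 [ 0.481  -0.0882  0.2006] [-0.6 -0.4  0.1] ang 174.1 r 0.1078 s 0.0223
blue n 6807 val pct [62. 89. 92.]
box world [[0.4231, -0.109], [0.424, -0.0979], [0.4617, -0.1023], [0.4607, -0.1143]] [[244.0, 143.0], [275.0, 142.0], [277.0, 240.0], [246.0, 241.0]]
```

Request:
jog_arm --hand '[0,0,0,0,0]' --pt "0 -0.0004 0" --pt "0 -0.0004 0" --pt "0 -0.0003 0" --pt "0 0 0" --pt "0 0 0" --yaw '[0,0,0,0,0]'

```text
time_s: 21.1
position: [0.4809, -0.0889, 0.2006]
tool_rot: [[-0.995, 0.103, -0.0], [0.103, 0.995, 0.001], [0.0, 0.001, -1.0]]
ft_force: [-0.8, 5.3, 1.4]
grip_width: -0.0002
gripper_force: 2.7
```

Contact at about −0.0885 with a firm 5 N, so the door is resting on the stops. I'll withdraw slowly.

Request:
jog_arm --hand '[0,0,0,0,0]' --pt "0 0.0004 0" --pt "0 0.0004 0" --pt "0 0.0008 0" --pt "0 0.002 0" --pt "0 0.005 0" --yaw '[0,0,0,0,0]'

```text
time_s: 21.72
position: [0.481, -0.0807, 0.2006]
tool_rot: [[-0.995, 0.104, 0.0], [0.104, 0.995, -0.0], [-0.0, -0.0, -1.0]]
ft_force: [-0.2, -0.0, 0.3]
grip_width: 0.0002
gripper_force: 0.0
```

Request:
jog_arm --hand '[0,0,0,0,0]' --pt "0 0.02 0" --pt "0 0.04 0" --pt "0 0.03 0.02" --pt "0 0 0.04" --pt "0 0 0" --yaw '[0,0,0,0,0]'

```text
time_s: 22.35
position: [0.4818, 0.0097, 0.263]
tool_rot: [[-0.995, 0.103, 0.006], [0.103, 0.995, -0.001], [-0.006, -0.001, -1.0]]
ft_force: [1.0, -0.2, -0.3]
grip_width: -0.0003
gripper_force: 0.0
```

```bash
python3 st.py
python3 - <<'E'
from h import *
# unmoved things: compare top and scene views with the start
for n in('top','scene'):
    a=cv2.imread(f'pics/{n}0.png').astype(int); b=env.get_image(n)[:,:,::-1].astype(int); d=abs(a-b).max(2)
    R={'top':{'tin':(322,133,350,162),'canvas':(237,187,290,206),'jar':(435,145,464,172)},'scene':{'tin':(342,252,380,295),'canvas':(362,158,412,225),'jar':(180,262,228,342)}}[n]
    for k,(x0,y0,x1,y1) in R.items(): print(n,k,int((d[y0:y1,x0:x1]>50).sum()),(x1-x0)*(y1-y0))
print(env.observe()['ft_force'])
E
```

```text
22.35 [0.4818 0.0097 0.263 ] [ 1.  -0.2 -0.3] ang 174.1 r 0.117 s 0.1198
blue n 11474 val pct [ 60.  69. 143.]
box world [[0.4236, -0.1074], [0.423, -0.096], [0.5457, -0.1106], [0.5467, -0.1242]] [[94.0, 147.0], [114.0, 143.0], [144.0, 334.0], [124.0, 337.0]]
top tin 0 812
top canvas 0 1007
top jar 0 783
scene tin 0 1634
scene canvas 334 3350
scene jar 0 3840
[ 0.37474966 -0.87597459 -1.44847605]
```

Tin, jar and canvas are unchanged (the scene difference by the canvas is the door now gone from behind it). I'm handing the job in.

```bash
python3 -c "
from rig import env
print(env.close_job())"
```

```text
the job is handed in; nothing more can be done
None
```

The blue door is hung on the cabinet with both knuckles fully home and was released only then; it is swung shut against its stops, the canvas, tin and jar are unmoved, and the job was handed in at about 22 s (its result was not reported back).

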